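# Angle a steel tube past the post into the fixture bay

## Task

Load the long square steel tube into the three-sided bay of the welding fixture by pushing it along the bench: angle it so that one end goes in behind the upright post, then push the other end in, until the tube lies flat against the bay's back rail between its two end walls. Push it only with the fingertips, never gripping or lifting it, and leave the offcut, the tape measure and the spring clamp where they are.

Things in the scene. Friction and masses are not known exactly. Their poses are not given: they have to be found in the camera images.
- tube: Loose square steel tube with flat black caps closing both ends: 240 mm long, 30 x 30 mm section, about 0.42 kg, lying on the bench; it slides with ordinary friction. Origin at the centre of its underside; x axis along its length, z up. It starts in front of the bay, about parallel to its back rail and shifted to the bay's +y side, its nearer end still short of the post in y.
- tube_end1 (a point): Centre of the tube's end face at its own +x end, 15 mm above the underside.
- tube_end2 (a point): Centre of the tube's end face at its own -x end, 15 mm above the underside.
- bay: Fixed steel bay: back rail and two end walls, 45 mm high, 8 mm thick, its floor the bench, open at the top and to its own -x (towards the robot). Origin on the bench, mid-length of the rail's inner face; x points into the rail, y along it, z up. End walls: inner faces at y = +-142.5 mm, from the rail out to x = -50 mm. Outside only low flanges (30 mm wide, 44 behind; 5 mm high, bolts 11).
- post: Fixed upright round steel post, 24 mm in diameter, 60 mm high, before the bay's mouth: its axis 80 to 88 mm in front of the rail's inner face and 45 to 69 mm from the bay's middle towards -y. Origin at the centre of its foot, z up. From it to the +y end wall there is less room than the tube is long; behind it, to the rail, at least 68 mm.
- offcut: Loose short piece of open square tube standing on end, 45 x 45 x 90 mm high; bystander. Origin at the centre of its foot.
- tape: Loose tape measure, black case with a red face, about 75 x 37 x 54 mm high; bystander. Origin at the centre of its underside.
- clamp: Loose spring clamp with orange handles lying to the robot's left, about 140 x 80 x 22 mm; bystander. Origin at the middle of its underside.
Mind the look-alikes: they are no part of the job. There is more than one size of the tube; the job needs the larger.

How it is judged:
By the outcome, as a careful person would: the job done as asked, in the order asked, and still so for the second after the job is handed in, with the robot touching nothing.
It also fails if it takes over 72 s, if anything falls off the work surface, if the arm or the gripper's body presses on something with over 40 N, if the wrist force passes 120 N, or if a joint passes its speed limit or range.

## Robot

A 6-joint arm with a two-finger parallel gripper is mounted at the origin on the work surface. World frame = base frame: x ahead of the robot, y to its left, z up, the work surface at z = 0. Lengths are in mm, angles in rad, forces in N, time in s.
With the tool pointing down it reaches from about 225 to 725 mm from the base axis. Payload 3.1 kg.
Tool frame: the origin (TCP) lies on the mounting face of the last link; the fingertips stand 173 mm ahead of it and the grasp point (between the pads) lies 155 mm ahead of it; z points along the fingers, y is the direction in which the jaws open and shut (so a half turn about z gives the same grasp; the last joint's range is limited). The gripper opens to 85 mm and grips with 20 to 120 N. Pads are 22 mm wide; open, the fingers measure 114 mm over their backs; the gripper's body (76 mm by 85 mm) begins 54 mm behind the grasp point. The pads swing forward as they close: fully open they stand 13 mm farther back than shut.
Start: joints at [1.018, 0.048, 0.099, 1.622, 0, 1.443], TCP at [216.379, 478.329, 404.712] pointing down, gripper open.
Joint ranges: [-2.91, 2.91], [-0.99, 1.94], [-1.21, 1.42], [-2.12, 2.29], [-1.49, 1.47], [-3.14, 3.14]. Speed limits (rad/s): [2.79, 2.79, 3.14, 3.14, 3.14, 3.14].

## Interface

Orientations are given as a unit quaternion [x, y, z, w].
In Python, from plant import bot gives the robot as it stands.
- The arm moves only by the shell command python3 -m creep 'ROWS' [FORCE]. ROWS is JSON, a list of rows, each a list of 3 entries, a list of its own where there are three numbers: the shift along the world's x, y, z in cm, then the turn about the world's z in degrees, then the opening in per cent of the stroke, from 0 (shut) to 100 (fully open). A call has exactly 10 rows; each row shifts and turns the commanded pose from where the row before left it; what a row does not reach is not made up. A row lasts 1/8 s, in which the tool goes at most 62.5 mm and 10.7 degrees, less where a joint would pass 70% of its speed; a pose out of reach is approached as far as the arm can. A call with a gripper value outside its range is refused whole. The fingers move at their own pace and stop on an object; FORCE is the grip in N (left out, the last holds). Time passes only in rows, so rows that do not move let the fingers close, or fill a call up. It gives the time, the measured TCP pose, the force and the opening at its end, in the units of the state.
- bot.state(): the state, without advancing time (a new reading comes with each control period).
- bot.get_image(name): name is "scene" or "top"; returns (picture, depth): 400x640x3 uint8, red, green, blue; 400x640 float32, mm along the optical axis (not along the pixel's ray), 0 where there is no reading.
- bot.get_calibration(name): a dict with "intrinsics" (3x3 intrinsics, pixels), "world_to_cam" (4x4, takes a point from world to camera coordinates). Camera axes: x right, y up, looking along -z (the intrinsics and any distortion apply to the point x, -y, -z); pixel columns grow to the right and rows downward; lengths in mm; the calibration is good to about 2 mm. A picture is of the moment at which its call begins. get_calibration takes no time and is no camera call.
- bot.job_done(): hands the job in, once; it reports no verdict.
The state is a dict: "time_s": time; "joint_pos": joint angles; "joint_velocities": joint speeds; "tau": joint torques, N m; "eef_pos": TCP position; "tool_rot": TCP orientation; "ft_force": force on the tool from outside, world axes, zero at the start; "moment": the same for the moment, N m; "finger_gap": finger opening in mm.
Only numpy, scipy, OpenCV 4.12 (cv2) and the standard library are available. Lean on these libraries where they do the work, as an engineer would, in place of code of your own. Each camera call takes 0.05 s, during which the arm holds its last target.

## Working session

There is one attempt and no reset: what is moved stays moved. The work goes in short steps, Python scripts to look and compute and a shell command to move; the robot and the scene stay as the last step left them, time stands still between calls to the robot, and variables do not carry over. Pictures are saved under pics/ and viewed, and the job is handed in when it is done.

```bash
ls; mkdir -p pics; python3 - <<'E'
from plant import bot
import cv2,numpy as np
for n in("scene","top"):
    p,d=bot.get_image(n); cv2.imwrite(f"pics/{n}0.png",p[:,:,::-1]); np.savez(f"pics/{n}0.npz",p=p,d=d)
    c=bot.get_calibration(n); print(n,{k:np.round(v,4).tolist() if not isinstance(v,str) else v for k,v in c.items()})
print(bot.state())
E
```

```text
pics
scene {'intrinsics': [[470.4917, 0.0, 318.256], [0.0, 470.4917, 202.0189], [0.0, 0.0, 1.0]], 'world_to_cam': [[0.6778, 0.7352, 0.0024, -348.1554], [-0.4433, 0.4061, 0.7991, 161.0494], [0.5866, -0.5427, 0.6012, -1553.8769], [0.0, 0.0, 0.0, 1.0]]}
top {'intrinsics': [[481.5216, 0.0, 315.7541], [0.0, 481.5216, 195.2286], [0.0, 0.0, 1.0]], 'world_to_cam': [[0.0009, -0.9999, 0.0158, 8.8147], [0.9943, 0.0026, 0.1063, -484.7859], [-0.1064, 0.0156, 0.9942, -1482.6389], [0.0, 0.0, 0.0, 1.0]]}
{'time_s': 0.1, 'joint_pos': array([ 1.01821449e+00,  4.86674007e-02,  9.77377977e-02,  1.62201498e+00,
       -1.54452125e-05,  1.44300502e+00]), 'joint_velocities': array([ 6.89587155e-05, -2.98274602e-03,  3.09625802e-03,  1.04556346e-03,
       -1.82959389e-03,  1.20369092e-03]), 'tau': array([ 3.02877168e-03, -3.39852440e+01,  3.20934892e+01,  1.58269523e-02,
       -1.04127971e-04,  1.49884169e-06]), 'eef_pos': array([216.2748207 , 478.16983568, 403.63028182]), 'tool_rot': array([ 2.10801815e-01,  9.77528230e-01, -1.01515074e-03, -3.51117291e-04]), 'ft_force': array([0.93509223, 0.46465637, 0.72303766]), 'moment': array([-0.03242119, -0.01767376, -0.00722844]), 'finger_gap': 85.73442436840561}
```

View pics/scene0.png

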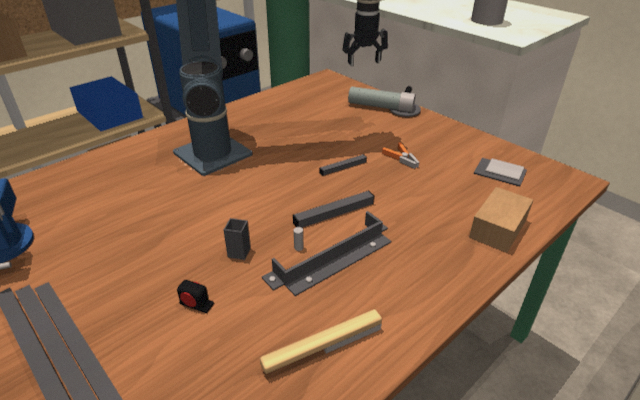

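View pics/top0.png

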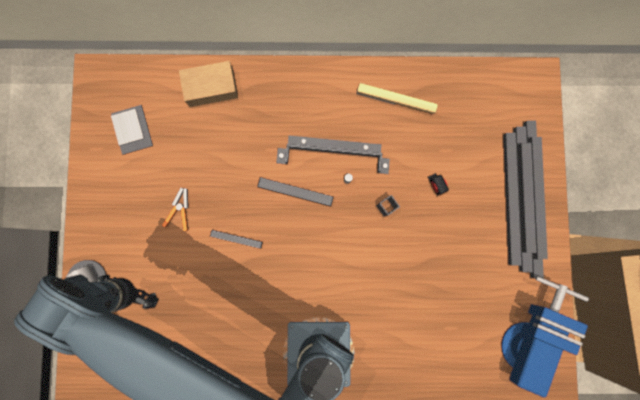

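The scene view shows the large tube at about (334,209), the small tube (344,165), the post (298,239) and the bay (330,255). In the top view these are the tube (295,191), the small tube (236,239), the post (348,178), the bay (333,150), the offcut (387,205), the tape (438,184) and the clamp (178,208).

Things that could be taken for the tube, by top-view pixel:
- the larger bar at (295,191), about 77 px long
- the small bar at (236,239), about 53 px
- long stock at (525,200)
- the yellow bar at (397,98)

I choose (295,191). Next is a close crop to check it.

```bash
cat > h.py <<'E'
import numpy as np,cv2
from plant import bot
def cam(n):
    c=bot.get_calibration(n); return np.array(c["intrinsics"]),np.array(c["world_to_cam"])
def ray(n,uv,z):
    K,T=cam(n); u,v=uv
    d=np.array([(u-K[0,2])/K[0,0],-(v-K[1,2])/K[1,1],-1.0])
    R=T[:3,:3];o=-R.T@T[:3,3];w=R.T@d
    return o+w*(z-o[2])/w[2]
def proj(n,p):
    K,T=cam(n); q=T[:3,:3]@np.array(p,float)+T[:3,3]
    return np.array([K[0,0]*q[0]/-q[2]+K[0,2],K[1,1]*-q[1]/-q[2]+K[1,2]])
E
python3 - <<'E'
import numpy as np,cv2
from h import *
p=np.load("pics/top0.npz")["p"]; c=p[125:225,250:410,::-1]
cv2.imwrite("pics/top0c.png",cv2.resize(c,None,fx=5,fy=5,interpolation=cv2.INTER_CUBIC))
p=np.load("pics/scene0.npz")["p"]; c=p[180:300,250:410,::-1]
cv2.imwrite("pics/scene0c.png",cv2.resize(c,None,fx=5,fy=5,interpolation=cv2.INTER_CUBIC))
for q in [(290,191,'tube')]: print(ray("top",(295,191),30))
E
```

```text
[497.43578057  74.61237965  30.        ]
```

View pics/top0c.png

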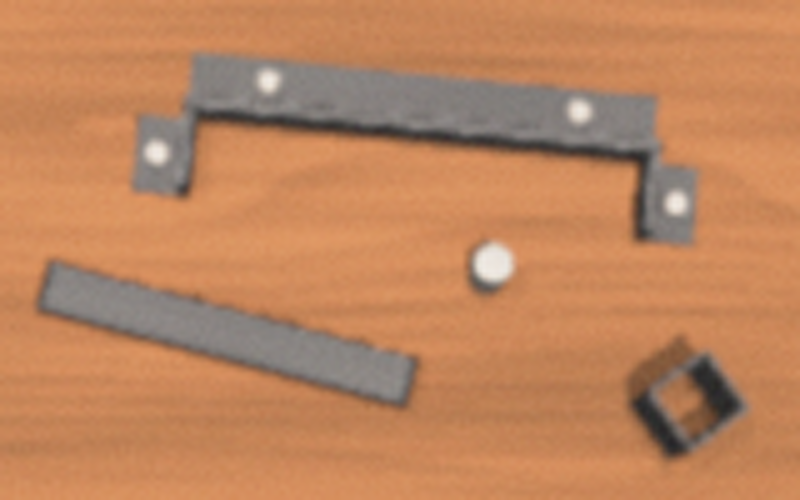

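View pics/scene0c.png

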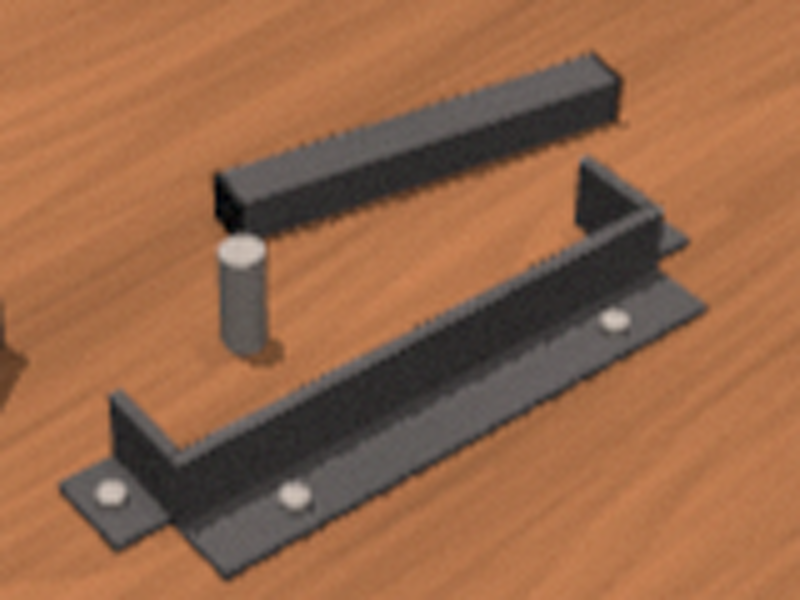

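The crops confirm a capped bar about 240 mm long in front of the bay. Next I measure it.

```bash
python3 - <<'E'
from h import *
np.set_printoptions(precision=1,suppress=True)
f=lambda x,y,z:ray("top",(250+(x+.5)/5-.5,125+(y+.5)/5-.5),z)[:2]
g=lambda x,y,z:ray("scene",(250+(x+.5)/5-.5,180+(y+.5)/5-.5),z)[:2]
t=[f(*a,30) for a in[(50,260),(417,357),(404,405),(38,309)]]
print("tube top",np.array(t).tolist() and np.array(t),np.mean(t,0), [np.linalg.norm(t[i]-t[i-1]) for i in range(4)])
t=[g(*a,30) for a in[(595,53),(620,80),(243,205),(217,175)]]
print("tube scene",np.array(t),np.mean(t,0), [np.linalg.norm(t[i]-t[i-1]) for i in range(4)])
print("post",f(493,263,60),g(242,250,60))
b=[f(*a,11) for a in[(269,81),(580,111),(156,152),(676,203)]]
b2=[g(*a,11) for a in[(615,319),(294,494),(111,491)]]
print("bolts",np.array(b),np.array(b2)); 
print("mids",(b[0]+b[1])/2,(b[2]+b[3])/2)
for i in(0,2):
  d=b[i]-b[i+1];print(np.linalg.norm(d),np.degrees(np.arctan2(-d[0],d[1])))
print("rail foot",f(200,122,0),f(635,157,0)); print("flange back",f(192,55,5),f(657,95,5))
print("wall tips scene top",g(589,158,45),g(113,393,45),"rail corner",g(660,211,45),g(180,460,45))
off=[f(*a,90) for a in[(707,353),(745,405),(685,455),(632,400)]];print("off",np.array(off))
E
```

```text
tube top [[542.5 185.6]
 [482.  -44.2]
 [451.9 -36. ]
 [511.6 192.7]] [497.   74.6] [np.float64(31.737899045984676), np.float64(237.6215911954482), np.float64(31.216938122751394), np.float64(236.3241766062638)]
tube scene [[516.9 191.4]
 [544.  182.4]
 [485.3 -45.1]
 [457.  -38.9]] [500.8  72.5] [np.float64(237.92775502344375), np.float64(28.49140688524002), np.float64(234.99244344714933), np.float64(29.040048188717062)]
post [537.2 -89.6] [539.7 -91.7]
bolts [[ 661.5   49.2]
 [ 642.8 -150.1]
 [ 615.1  121. ]
 [ 583.3 -210.9]] [[ 662.8   48.6]
 [ 643.5 -150.7]
 [ 584.8 -211.9]]
mids [652.1 -50.5] [599.2 -44.9]
200.12678728442796 -5.355463332733616
333.42544089540496 -5.459387966042521
rail foot [636.9  93.6] [ 615.1 -186.6]
flange back [679.6  98.8] [ 654.7 -200.6]
wall tips scene top [592.6 102.5] [ 563.3 -191.4] rail corner [646.9  96.8] [ 617.8 -196. ]
off [[ 478.6 -215.5]
 [ 447.3 -237.9]
 [ 417.2 -201.4]
 [ 450.1 -170. ]]
```

Setup, worked out in the bay frame:
- The bay origin is about (626,-47.5), yaw -5.4°. The post is at (-83,-51).
- The tube centre is at (-138,108), tilted 9° the wrong way.

The plan has three steps:
1. With open fingers laid along the tube's front face, push it to about a 12° tilt with its -y end deeper.
2. Push it along its axis from the +y end.
3. Push the +y end in.

First I hover in front of the tube.

```bash
python3 -m creep '[[[2.25,-4.2,-1.5],1,100],[[2.25,-4.2,-1.5],1,100],[[2.25,-4.2,-1.5],1,100],[[2.25,-4.2,-1.5],1,100],[[2.25,-4.2,-1.5],1,100],[[2.25,-4.2,-1.5],1,100],[[2.25,-4.2,-1.5],1,100],[[2.25,-4.2,-1.5],1,100],[[2.25,-4.2,-1.5],1,100],[[2.25,-4.2,-1.5],0.8,100]]'
```

```text
time_s: 1.35
eef_pos: [441.6, 56.8, 253.8]
tool_rot: [0.126, 0.992, 0.0, -0.0]
ft_force: [1.7, 0.3, 0.3]
finger_gap: 85.5
```

```bash
python3 -m creep '[[[0,0,-1],0,100],[[0,0,-1],0,100],[[0,0,-1],0,100],[[0,0,-1],0,100],[[0,0,-1],0,100],[[0,0,-1],0,100],[[0,0,-1],0,100],[[0,0,-1],0,100],[[0,0,0],0,100],[[0,0,0],0,100]]'
python3 - <<'E'
from h import *
p,d=bot.get_image("top"); np.savez("pics/t1.npz",p=p)
cv2.imwrite("pics/t1.png",cv2.resize(p[125:225,250:410,::-1],None,fx=5,fy=5,interpolation=cv2.INTER_CUBIC))
p,d=bot.get_image("scene");cv2.imwrite("pics/s1.png",cv2.resize(p[150:270,250:410,::-1],None,fx=5,fy=5,interpolation=cv2.INTER_CUBIC))
E
```

```text
time_s: 2.6
eef_pos: [441.5, 58.3, 174.9]
tool_rot: [0.127, 0.992, 0.0, 0.0]
ft_force: [0.2, -0.0, -0.8]
finger_gap: 85.1
```

View pics/s1.png

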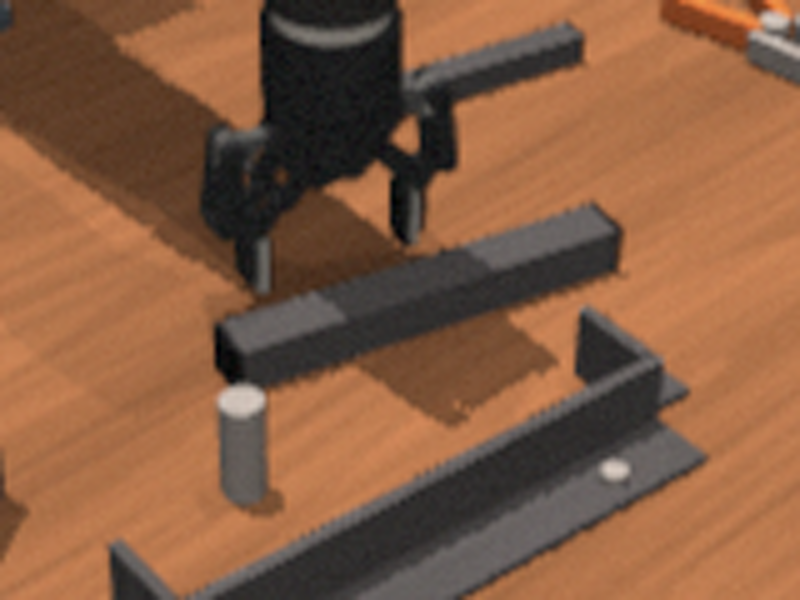

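View pics/t1.png

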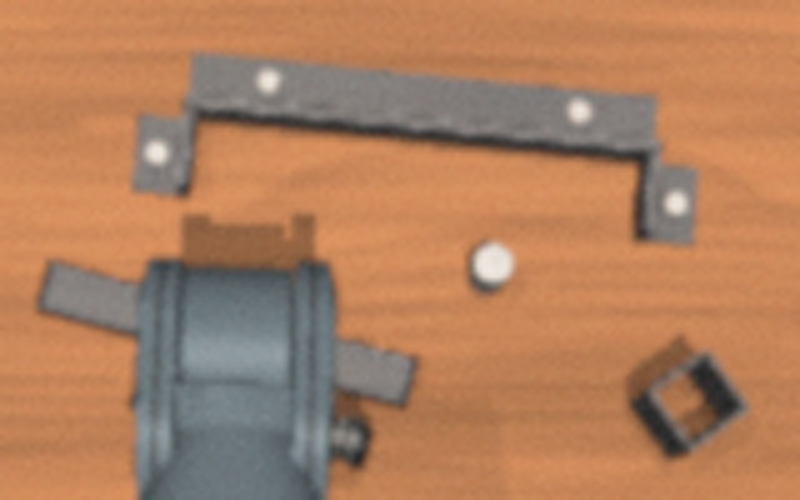

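The top view still shows the tube at crop (48,260)–(404,405), undisturbed. The scene view shows both tips at crop (262,290) and (407,242), just on the robot side of the tube. Next, an arc push forward while turning.

```bash
python3 -m creep '[[[0.8,-0.2,-0.2],0,100],[[0.8,-0.2,-0.2],0,100],[[0.8,-0.2,0],0,100],[[0.5,-0.12,0],1.6,100],[[0.5,-0.12,0],1.6,100],[[0.5,-0.12,0],1.6,100],[[0.5,-0.12,0],1.6,100],[[0.5,-0.12,0],1.6,100],[[0.5,-0.12,0],1.6,100],[[0.5,-0.12,0],1.6,100]]'
python3 - <<'E'
from h import *
p,d=bot.get_image("top"); np.savez("pics/t2.npz",p=p)
cv2.imwrite("pics/t2.png",cv2.resize(p[125:225,250:410,::-1],None,fx=5,fy=5,interpolation=cv2.INTER_CUBIC))
E
```

```text
time_s: 3.95
eef_pos: [500.7, 43.9, 170.6]
tool_rot: [0.028, 1.0, 0.0, 0.0]
ft_force: [-1.6, 0.5, -1.1]
finger_gap: 85.8
```

View pics/t2.png

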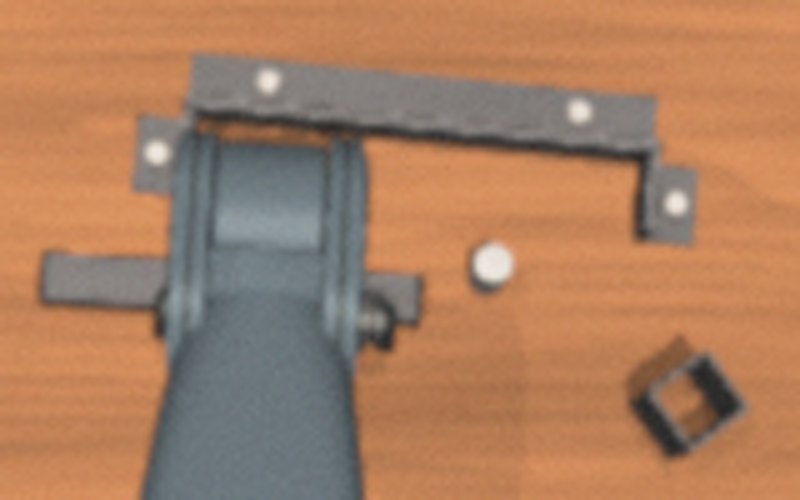

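The tube follows: it is now about level in the crop, running from (42,255) to (420,322). I finish the arc, then back off.

```bash
python3 -m creep '[[[0.4,-0.1,0],1.3,100],[[0.4,-0.1,0],1.3,100],[[0.4,-0.1,0],1.3,100],[[0.4,-0.1,0],1.3,100],[[0.4,-0.1,0],1.3,100],[[0.4,-0.1,0],1.3,100],[[0.4,-0.1,0],1.3,100],[[0.4,-0.1,0],1.0,100],[[-1,0,0],0,100],[[-2,0,0],0,100]]'
python3 -m creep '[[[-3,0,3],0,50],[[-3,0,4],0,0],[[-4,3,4],0,0],[[-3,5,2],0,0],[[-3,5,0],0,0],[[0,5,0],0,0],[[0,5,0],0,0],[[0,5,0],0,0],[[0,0,0],0,0],[[0,0,0],0,0]]'
python3 - <<'E'
from h import *
p,d=bot.get_image("top"); np.savez("pics/t3.npz",p=p)
cv2.imwrite("pics/t3.png",cv2.resize(p[125:225,250:410,::-1],None,fx=5,fy=5,interpolation=cv2.INTER_CUBIC))
E
```

```text
time_s: 5.25
eef_pos: [502.7, 35.8, 171.1]
tool_rot: [-0.059, 0.998, -0.0, 0.001]
ft_force: [-0.4, -0.1, 0.0]
finger_gap: 85.6
time_s: 6.5
eef_pos: [343.0, 314.8, 299.6]
tool_rot: [-0.059, 0.998, -0.0, 0.0]
ft_force: [0.1, -0.1, -0.3]
finger_gap: -0.0
```

View pics/t3.png

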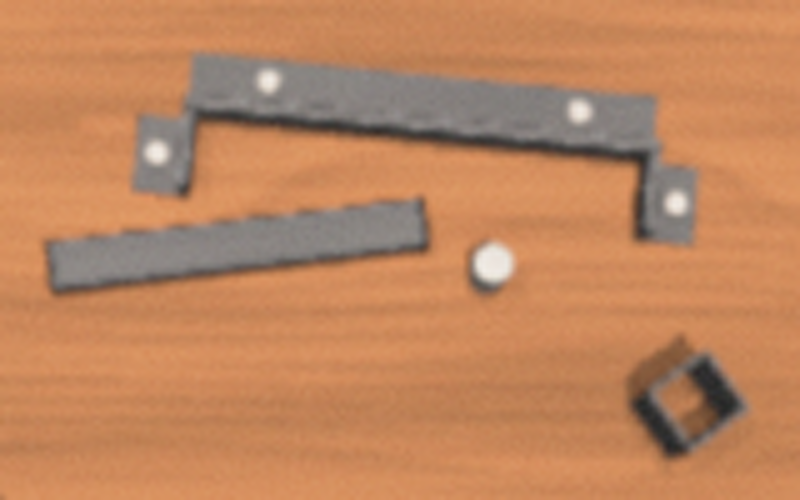

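```bash
cat >> h.py <<'E'
O=np.array([626,-47.5]);X=np.array([.9955,-.0945]);Y=np.array([.0945,.9955]);POST=np.array([538.2,-90.6])
def bay(p): q=np.asarray(p)[:2]-O; return np.array([q@X,q@Y])
def f(x,y,z):return ray("top",(250+(x+.5)/5-.5,125+(y+.5)/5-.5),z)[:2]
def tube(cs): # crop corners: -> report; first two back corners (+y,-y), then front (-y,+y)
    t=np.array([f(*a,30) for a in cs]); c=t.mean(0); d=(t[0]+t[3])/2-(t[1]+t[2])/2
    L=np.linalg.norm(d);d/=L; n=np.array([-d[1],d[0]])
    print("c",c,"bay",bay(c),"L",L,"yaw",np.degrees(np.arctan2(d[1],d[0])),"tilt",np.degrees(np.arctan2(d[1],d[0]))-84.6)
    print("post dist",(c-POST)@-n,"ends +y",c+120*d,bay(c+120*d),"-y",c-120*d,bay(c-120*d),"axis",d)
E
python3 - <<'E'
from h import *
np.set_printoptions(precision=3,suppress=True)
tube([(48,242),(423,200),(429,247),(55,292)])
E
```

```text
c [552.291  67.29 ] bay [-84.225 107.308] L 236.4133855881161 yaw 96.89034598869627 tilt 12.290345988696274
post dist 32.93106148131026 ends +y [537.894 186.423] [-109.815  224.545] -y [566.687 -51.843] [-58.636  -9.929] axis [-0.12   0.993]
```

Tilt is 12.3° and the axis passes 33 mm from the post axis (it needs 27 mm), so the line is good. Next I go to the tube's +y end with the fingers shut.

```bash
python3 -m creep '[[[3.2,-1.4,0],0,0],[[3.2,-1.4,0],0,0],[[3.2,-1.4,0],0,0],[[3.2,-1.4,0],0,0],[[3.2,-1.4,0],0,0],[[3,-1.4,-1.5],0,0],[[0,0,-2.5],0,0],[[0,0,-2.5],0,0],[[0,0,-2.5],0,0],[[0,0,-2.5],0,0]]'
python3 - <<'E'
from h import *
p,d=bot.get_image("top")
cv2.imwrite("pics/t4.png",cv2.resize(p[125:225,250:410,::-1],None,fx=5,fy=5,interpolation=cv2.INTER_CUBIC))
p,d=bot.get_image("scene");cv2.imwrite("pics/s4.png",cv2.resize(p[150:270,270:430,::-1],None,fx=5,fy=5,interpolation=cv2.INTER_CUBIC))
E
```

```text
time_s: 7.8
eef_pos: [533.4, 229.3, 184.4]
tool_rot: [-0.058, 0.998, -0.0, 0.0]
ft_force: [-0.1, -0.7, -0.3]
finger_gap: -0.1
```

View pics/s4.png

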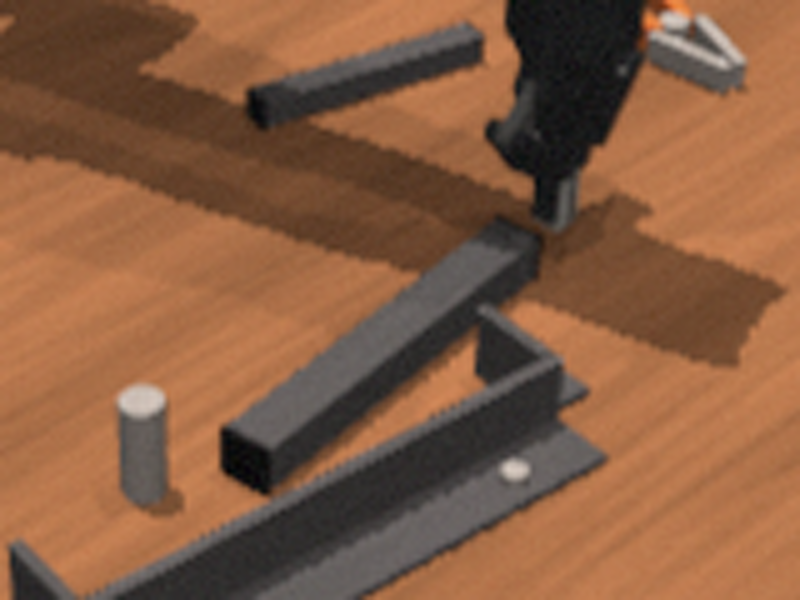

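The shut tips are at crop (560,215), in line with the tube's +y end at (520,240). Next, the axial push, first half.

```bash
python3 -m creep '[[[0.11,-0.9,0],0,0],[[0.11,-0.9,0],0,0],[[0.11,-0.9,0],0,0],[[0.11,-0.9,0],0,0],[[0.11,-0.9,0],0,0],[[0.11,-0.9,0],0,0],[[0.11,-0.9,0],0,0],[[0.11,-0.9,0],0,0],[[0.11,-0.9,0],0,0],[[0,0,0],0,0]]'
python3 - <<'E'
from h import *
p,d=bot.get_image("top")
cv2.imwrite("pics/t5.png",cv2.resize(p[125:225,250:410,::-1],None,fx=5,fy=5,interpolation=cv2.INTER_CUBIC))
p,d=bot.get_image("scene");cv2.imwrite("pics/s5.png",cv2.resize(p[150:270,270:430,::-1],None,fx=5,fy=5,interpolation=cv2.INTER_CUBIC))
E
```

```text
time_s: 9.15
eef_pos: [543.2, 148.9, 184.2]
tool_rot: [-0.058, 0.998, -0.001, -0.0]
ft_force: [-0.5, -0.5, 0.3]
finger_gap: 0.2
```

View pics/t5.png

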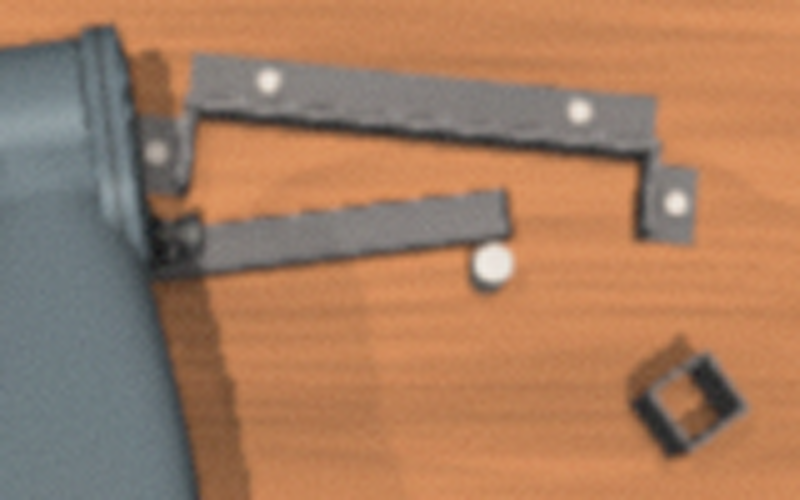

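View pics/s5.png

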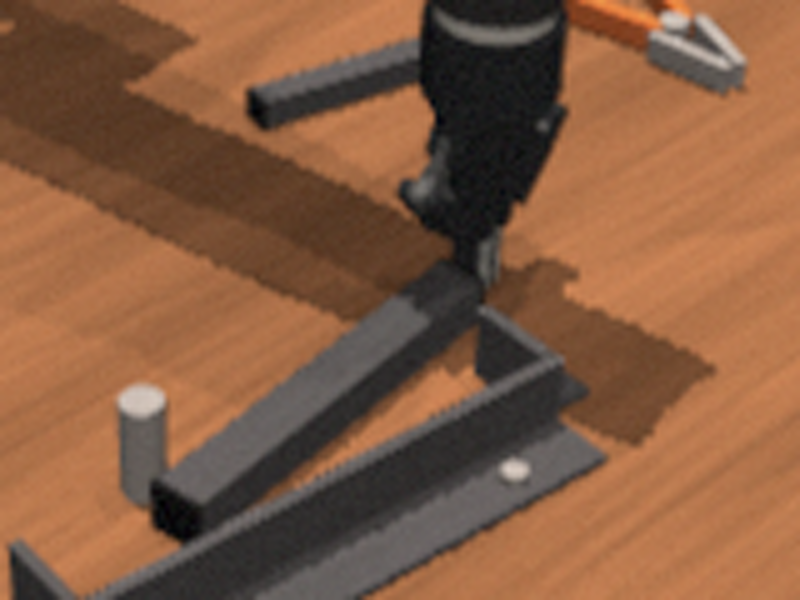

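```bash
python3 - <<'E'
from h import *
np.set_printoptions(precision=3,suppress=True)
a,b,c,d=[f(*q,30) for q in[(210,221),(504,189),(510,237),(205,272)]]
for p in(a,b,c,d):print(p,bay(p))
for u in(a-b,d-c):print(np.degrees(np.arctan2(u[1],u[0]))-84.6)
n=np.array([-(d-c)[1],(d-c)[0]]);n/=np.linalg.norm(n);print("gap post-front",(c-POST)@-n-12)
E
```

```text
[567.571  85.669] [-70.751 127.048]
[588.617 -99.319] [-32.318 -55.119]
[ 558.055 -102.891] [-62.405 -61.563]
[535.237  88.597] [-103.216  126.907]
11.89053115767075
12.195382769570728
gap post-front 6.261169906165232
```

```bash
python3 -m creep '[[[0.08,-0.7,0],0,0],[[0.08,-0.7,0],0,0],[[0.08,-0.7,0],0,0],[[0.08,-0.7,0],0,0],[[0.08,-0.7,0],0,0],[[0.08,-0.7,0],0,0],[[0.08,-0.7,0],0,0],[[0.08,-0.7,0],0,0],[[0.08,-0.7,0],0,0],[[0,0,0],0,0]]'
python3 - <<'E'
from h import *
p,d=bot.get_image("top")
cv2.imwrite("pics/t6.png",cv2.resize(p[125:225,250:410,::-1],None,fx=5,fy=5,interpolation=cv2.INTER_CUBIC))
p,d=bot.get_image("scene");cv2.imwrite("pics/s6.png",cv2.resize(p[150:270,250:410,::-1],None,fx=5,fy=5,interpolation=cv2.INTER_CUBIC))
E
```

```text
time_s: 10.5
eef_pos: [550.7, 86.4, 185.0]
tool_rot: [-0.058, 0.998, -0.001, 0.0]
ft_force: [-0.2, -0.1, -0.2]
finger_gap: -0.2
```

View pics/t6.png

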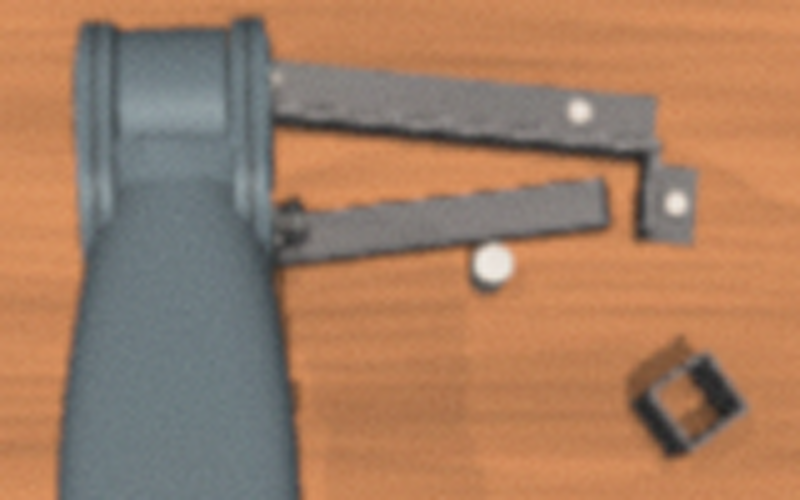

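View pics/s6.png

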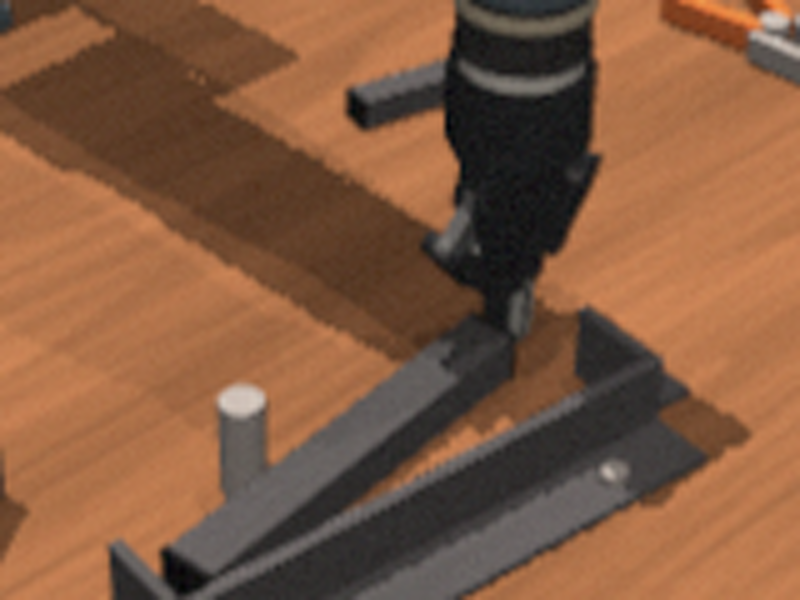

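The -y end is in behind the post, at crop (604,203), short of the -y wall at about (640,205). Next I swing round to the front of the +y half and open the fingers.

```bash
python3 -m creep '[[[0,1,1],0,0],[[0,0.5,4],0,0],[[0,0,4],0,50],[[-1,-2.4,0],0,100],[[-1,-2.3,0],0,100],[[-1,-2.3,0],0,100],[[-1,-2.3,0],0,100],[[0,0,-3.5],0,100],[[0,0,-3.5],0,100],[[0,0,-3.5],0,100]]'
python3 - <<'E'
from h import *
p,d=bot.get_image("top")
cv2.imwrite("pics/t7.png",cv2.resize(p[125:225,250:410,::-1],None,fx=5,fy=5,interpolation=cv2.INTER_CUBIC))
p,d=bot.get_image("scene");cv2.imwrite("pics/s7.png",cv2.resize(p[150:270,250:410,::-1],None,fx=5,fy=5,interpolation=cv2.INTER_CUBIC))
print(bay(f(604,203,30)),bay(bot.state()["eef_pos"]))
E
```

```text
time_s: 11.85
eef_pos: [511.0, 9.7, 170.0]
tool_rot: [-0.059, 0.998, -0.0, 0.001]
ft_force: [0.2, -0.4, -0.3]
finger_gap: 85.5
[ -35.02497783 -118.68743667] [-122.91675173   46.20113678]
```

View pics/t7.png

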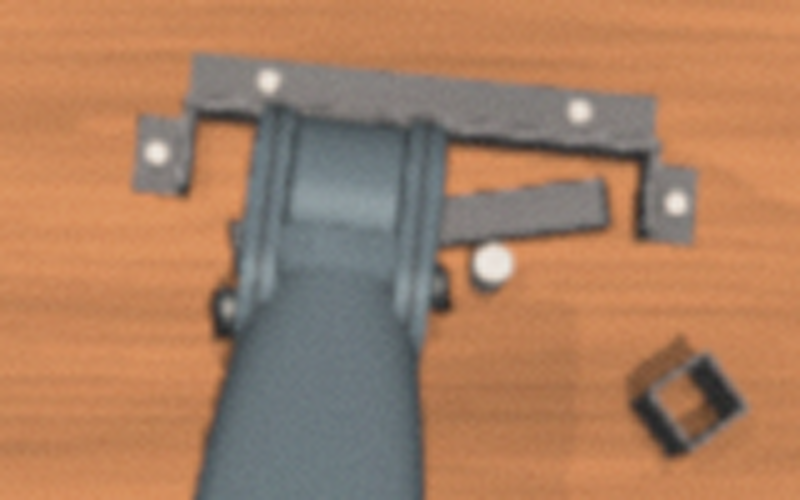

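View pics/s7.png

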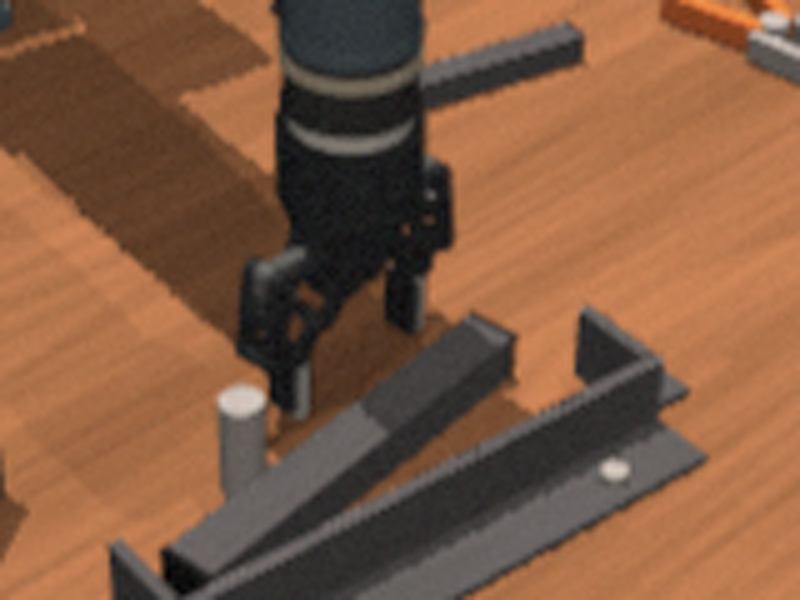

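Both tips are in front of the +y half, at crop (300,410) and (415,325), clear of the post. Next I push in while turning back to the rail's direction.

```bash
python3 -m creep '[[[1.2,0,0],0,100],[[1.0,0,0],0,100],[[0.5,-0.05,0],-1.2,100],[[0.5,-0.05,0],-1.2,100],[[0.5,-0.05,0],-1.2,100],[[0.5,-0.05,0],-1.2,100],[[0.5,-0.05,0],-1.2,100],[[0.5,-0.05,0],-1.2,100],[[0.5,-0.05,0],-1.2,100],[[0.5,-0.05,0],-1.2,100]]'
python3 - <<'E'
from h import *
p,d=bot.get_image("top")
cv2.imwrite("pics/t8.png",cv2.resize(p[125:225,250:410,::-1],None,fx=5,fy=5,interpolation=cv2.INTER_CUBIC))
p,d=bot.get_image("scene");cv2.imwrite("pics/s8.png",cv2.resize(p[150:270,250:410,::-1],None,fx=5,fy=5,interpolation=cv2.INTER_CUBIC))
print(bay(bot.state()["eef_pos"]))
E
```

```text
time_s: 13.2
eef_pos: [572.7, 5.2, 169.6]
tool_rot: [0.026, 1.0, 0.0, -0.0]
ft_force: [-2.0, 0.5, 0.5]
finger_gap: 85.6
[-57.47910347  47.28008543]
```

View pics/t8.png

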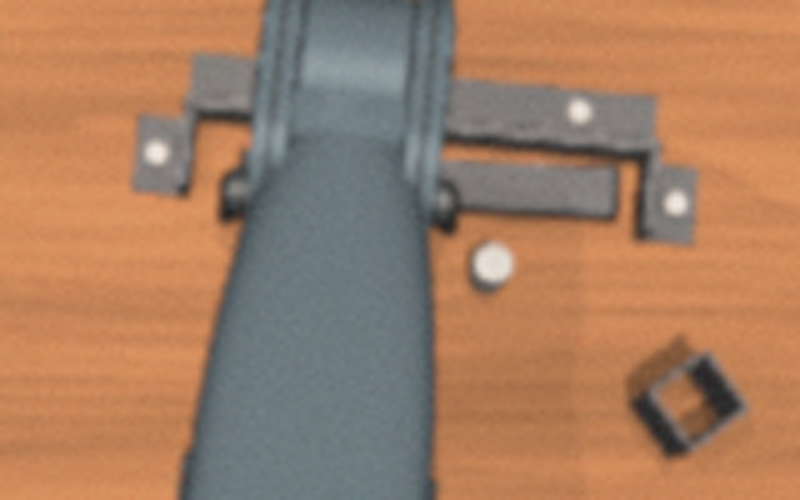

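View pics/s8.png

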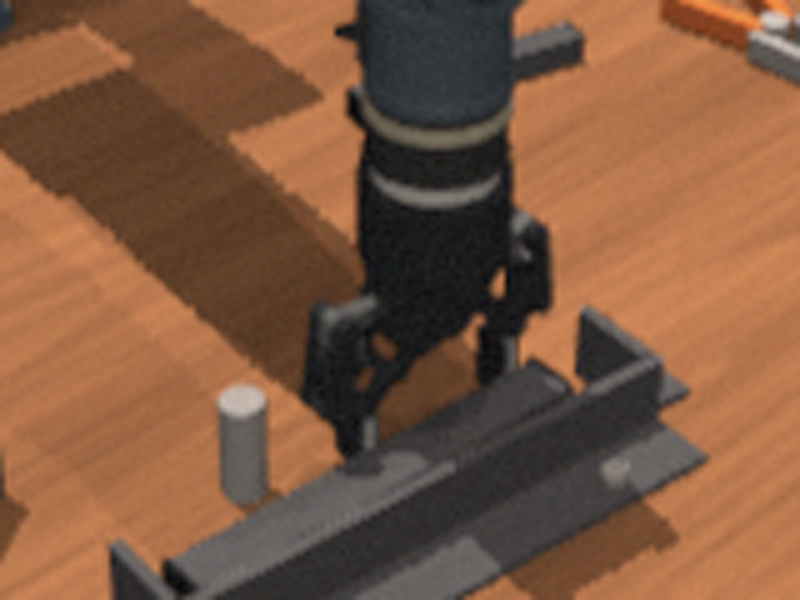

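```bash
python3 -m creep '[[[0.25,-0.02,0],-0.9,100],[[0.25,-0.02,0],-0.9,100],[[0.25,-0.02,0],-0.8,100],[[0.25,-0.02,0],0,100],[[0.25,-0.02,0],0,100],[[0.25,-0.02,0],0,100],[[0.15,-0.02,0],0,100],[[0.15,-0.02,0],0,100],[[0.1,0,0],0,100],[[0,0,0],0,100]]'
python3 - <<'E'
from h import *
p,d=bot.get_image("top")
cv2.imwrite("pics/t9.png",cv2.resize(p[125:225,250:410,::-1],None,fx=5,fy=5,interpolation=cv2.INTER_CUBIC))
p,d=bot.get_image("scene");cv2.imwrite("pics/s9.png",cv2.resize(p[190:290,250:410,::-1],None,fx=5,fy=5,interpolation=cv2.INTER_CUBIC))
print(bay(bot.state()["eef_pos"]))
E
```

```text
time_s: 14.55
eef_pos: [590.1, 3.5, 169.7]
tool_rot: [0.047, 0.999, -0.0, -0.002]
ft_force: [-7.8, 0.5, 4.8]
finger_gap: 85.3
[-40.59542642  47.39276984]
```

View pics/t9.png

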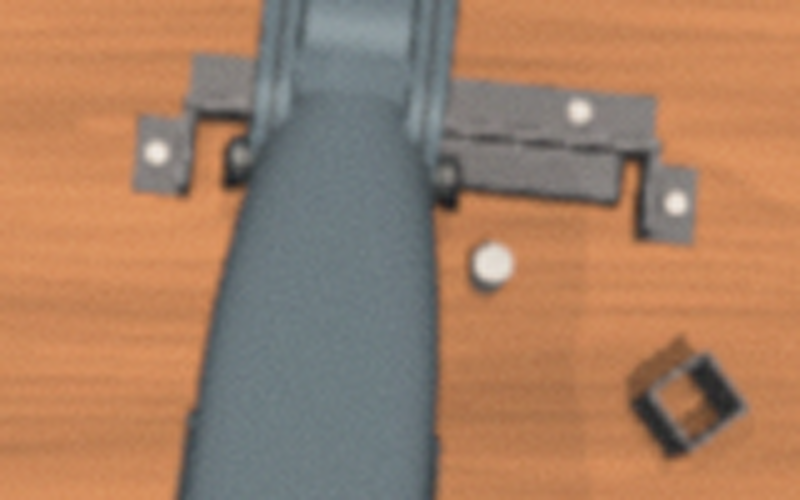

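View pics/s9.png

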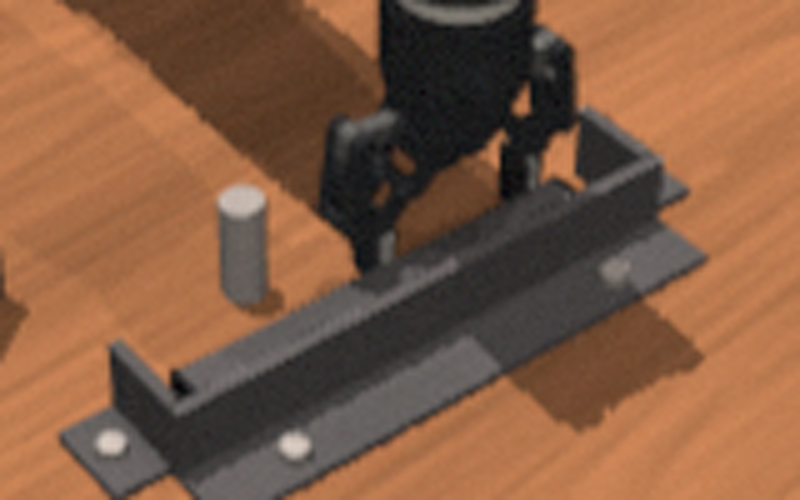

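The force rose to 8 N, so the tube has met the rail. I press a few mm more, then back off and check.

```bash
python3 -m creep '[[[0.1,0,0],0,100],[[0.1,0,0],0,100],[[0.1,0,0],0,100],[[0.1,0,0],0,100],[[0,0,0],0,100],[[0,0,0],0,100],[[0,0,0],0,100],[[0,0,0],0,100],[[0,0,0],0,100],[[0,0,0],0,100]]'
python3 -m creep '[[[-1,0,0],0,100],[[-2,0,0],0,100],[[-3,0,0],0,100],[[-3,0,2],0,100],[[-3,0,3],0,50],[[-3,0,4],0,0],[[-5,3,2],0,0],[[-5,3,0],0,0],[[0,0,0],0,0],[[0,0,0],0,0]]'
python3 - <<'E'
from h import *
p,d=bot.get_image("top");np.savez("pics/t10.npz",p=p,d=d)
cv2.imwrite("pics/t10.png",cv2.resize(p[125:225,250:410,::-1],None,fx=5,fy=5,interpolation=cv2.INTER_CUBIC))
p,d=bot.get_image("scene");cv2.imwrite("pics/s10.png",cv2.resize(p[190:290,250:410,::-1],None,fx=5,fy=5,interpolation=cv2.INTER_CUBIC))
E
```

```text
time_s: 15.9
eef_pos: [591.4, 3.6, 169.4]
tool_rot: [0.047, 0.999, -0.001, -0.006]
ft_force: [-16.8, -1.0, 12.5]
finger_gap: 85.6
time_s: 17.15
eef_pos: [346.2, 63.7, 280.3]
tool_rot: [0.047, 0.999, 0.0, 0.002]
ft_force: [-0.2, -0.4, -0.6]
finger_gap: 0.1
```

View pics/t10.png

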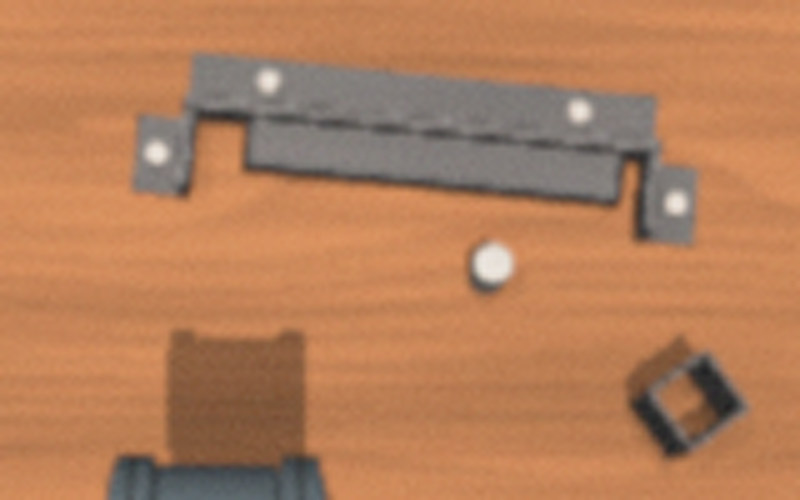

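View pics/s10.png

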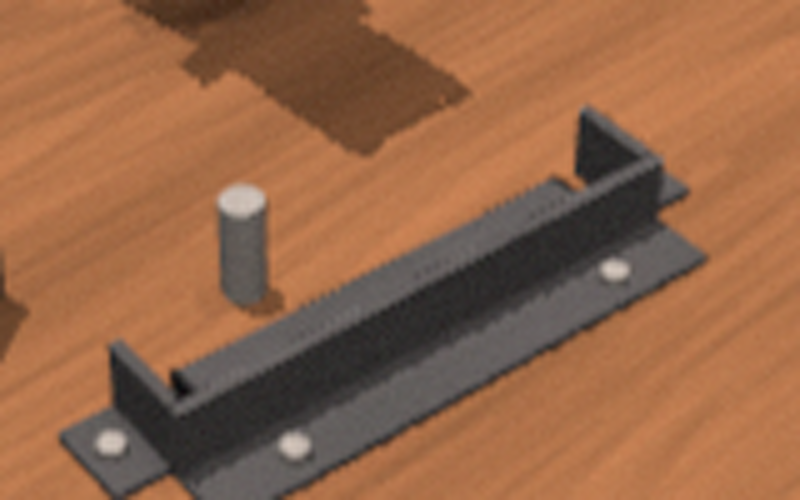

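```bash
python3 - <<'E'
from h import *
np.set_printoptions(precision=2,suppress=True)
p=np.load("pics/t10.npz")["p"].astype(float)
lab=p[:,:,0]-p[:,:,2]  # wood: big, steel ~0
th=40
F=[];
for u in range(302,371,2):
    col=lab[:,u]; 
    v=np.argmax(col[158:175]>th)+158   # first wood below tube
    v0=v-1+(th-col[v-1])/(col[v]-col[v-1]); F.append(ray("top",(u,v0),0)[:2])
F=np.array(F);B=np.array([bay(q) for q in F])
k=np.polyfit(B[:,1],B[:,0],1);print("front foot: slope deg",np.degrees(np.arctan(k[0])),"x at y=0",k[1],"resid",np.std(B[:,0]-np.polyval(k,B[:,1])))
# rail back flange edge slope, z=5
G=[]
for u in range(295,378,2):
    col=lab[:,u]; w=np.where(col[130:150]<th)[0][0]+130
    v0=w-1+(th-col[w-1])/(col[w]-col[w-1]);G.append(bay(ray("top",(u,v0),5)))
G=np.array(G);k=np.polyfit(G[:,1],G[:,0],1);print("flange back: slope",np.degrees(np.arctan(k[0])),"x",k[1])
for q in[(247,143),(616,178)]:print("tube end y",bay(f(*q,30)))
# dark gap width: gray min per column between rail and tube
g=p.mean(2)
for u in range(302,372,8):
    print(u,g[144:160,u].astype(int))
o=np.load("pics/top0.npz")["p"].astype(int)
dif=np.abs(o-p).max(2)
for n,(r,c) in {"offcut":(205,387),"tape":(184,438),"clamp":(208,178)}.items(): print(n,dif[r-22:r+22,c-25:c+25].mean(),np.percentile(dif[r-22:r+22,c-25:c+25],99))
E
```

```text
front foot: slope deg -0.09141585291699328 x at y=0 -29.63111107195719 resid 0.26544543773997636
flange back: slope 0.016236091008299192 x 40.73949258678287
tube end y [-18.99 108.87]
tube end y [ -18.37 -124.9 ]
302 [129 124 134 127 107 124 131 126 128 134 132 134 128 115  77  93]
310 [129 123 121 114  92  91 122 128 126 130 133 132 130 126 112  76]
318 [127 129 128 128 110  81  92 118 127 129 127 132 130 129 123 104]
326 [127 126 124 121 124 111  79  93 119 125 125 129 130 129 127 111]
334 [126 124 123 117 115 126 124  97 110 124 125 126 123 125 126 125]
342 [125 123 125 127 129 125 130 117 101 123 127 125 128 128 126 126]
350 [123 119 124 123 121 126 121 116  91  97 123 125 125 126 126 127]
358 [122 122 124 122 122 125 122 128 113  78  87 121 122 124 126 126]
366 [141 184 217 223 206 162 128 119 130 120  81  99 120 123 125 130]
offcut 5.585 11.0
tape 5.6040909090909095 11.0
clamp 9.488636363636363 62.0
```

The tube is flush: its front foot is at -29.6 mm and within 0.1° of parallel to the rail. Its ends are at bay y +109 and -125, against walls at ±142.5. The clamp region differs from the first picture, probably because of the arm's shadow or the arm itself, so I look.

```bash
python3 - <<'E'
from h import *
a=np.load("pics/top0.npz")["p"];b=np.load("pics/t10.npz")["p"]
c=[cv2.resize(x[175:245,140:220,::-1],None,fx=5,fy=5) for x in(a,b)]
cv2.imwrite("pics/cl.png",np.hstack(c)); print(bot.state()["time_s"])
E
```

```text
17.25
```

View pics/cl.png

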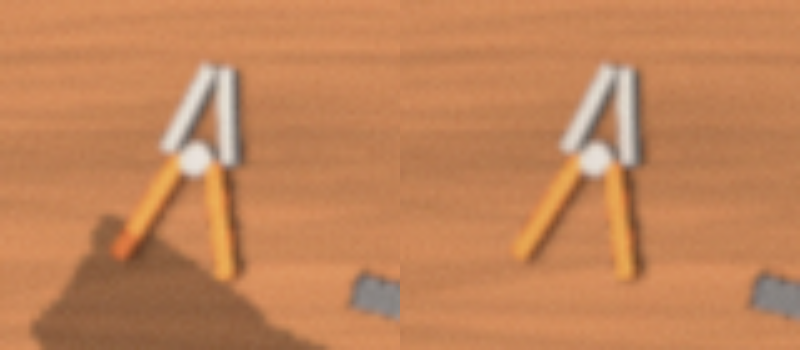

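The clamp hasn't moved: its hinge is at (195,158) in both crops, and the difference was only the arm's shadow. I hand in.

```bash
python3 -c "
from plant import bot
print(bot.job_done())"
```

```text
the job is handed in; nothing more can be done
None
```

The tube is in the bay, flat against the back rail between the two end walls, and I handed the job in at about 17 s of the 72 s allowed.

I pushed it only with the fingertips. With open fingers I swung it to a 12° tilt, then pushed it along its axis with shut fingers until its -y end was behind the post. Last, I pushed the +y end in with open fingers.

**Final checks:**
- **Against the rail:** the tube's front face is 29.6 mm out from the rail, against 30 mm for the tube itself. It is within about 0.1° of parallel.
- **Between the walls:** its ends are at bay y of about +109 and -125 mm, with the walls at ±142.5 mm.
- **Forces:** the highest reading at the end of any move was about 17 N sideways (21 N in all), while pressing the tube against the rail.
- **Bystanders:** the offcut, tape measure and clamp show no movement. The clamp area first looked changed, but a crop showed it was only the arm's shadow.

**One disagreement:** the two cameras and the flange outline differ by 2 to 4 mm on where the rail is. Neither reading suggests a gap behind the tube.

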